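# Raise the dripper holder onto the upper rung and slide the mug under it

### The job

Set the pour-over coffee stand up for the spotted mug, which is too tall to go under the dripper as it is. Lift the dripper holder by its side bar until its pawl has gone past the upper rung, without forcing it against the rubber buffer just beyond, and let it down gently until it hangs on that rung by itself. Then push the drip tray gently but fully home so that the mug stands upright under the spout, and leave everything else as it is.

Things in the scene. Friction and masses are not known exactly. Their poses are not given: they have to be found in the camera images.
- stand: Pour-over coffee stand, fixed: dark base, two tray runners, 30 x 20 mm aluminium T-slot mast, 313 mm high; on the mast a red block carries the upper rung, a 10 mm steel pin. Origin on the worktop, plumb below the dripper; z up, the mast stands 105 mm off along +x, the drip tray comes out towards -x, lift bar, pawl and rung are on the -y side.
- holder: Slides straight up the mast: aluminium ring with a white ceramic dripper (102 mm wide at the rim, rim 180 mm up when down), lift bar, and a brass gravity pawl with a ball weight, hinged beside the mast. 0.53 to 0.86 kg in all; it sinks by itself when let go (slide friction about 1 N). Its origin is the stand's origin when it is down and rises with it; same axes.
- lift_bar (a point): Middle of the wooden grip of the lift bar: a horizontal round bar along the stand's y, 17 mm thick, grip 62 mm long, 95 mm from the mast's middle towards -y, 21 mm in front of the mast's axis, 145 mm up when the holder is down. 40 mm and more free on all sides; pinch it from above across the bar (fingers closing along the stand's x).
- spout (a point): Lower tip of the dripper's spout (22 mm wide), on the stand's z axis, 98 mm up when the holder is down: lower than the mug's rim.
- carriage (a joint): Height of the holder on the mast, m: 0 = down (start). It hangs on the rung at a value between 0.036 and 0.088: the red block is set by hand, not measured. Going up, the rung tilts the pawl aside; 2 mm above that value it swings back in 0.2 s. 4 mm above it a lug meets the rubber buffer (12 N/mm; keep under 22 N). Lowered, it stops firmly; not raised enough, it sinks past the rung.
- tray_slide (a joint): How far the drip tray is pulled out, m: 0 = fully home against its rubber stop (6 N/mm; no ramming, keep under 22 N), 0.095 to 0.108 at the start. It slides along the stand's x (home is towards +x, the mast) with about 1.5 N of friction.
- drip_tray: Steel drip tray, 128 x 104 mm, grid 13 mm above the worktop, with a wooden upright pull in front. Axes as the stand; origin at the stand's origin when home.
- tray_pull (a point): Middle of the tray's upright wooden pull: 12 mm thick along the stand's x, 44 mm wide along y, from 6 to 52 mm above the worktop; this point is 40 mm up. Push it on its front (-x) face, or pinch it; 112 mm in front of the dripper's axis when home.
- tall_mug: Cream mug with green spots, 78 mm in diameter, 101 mm high, handle towards its -y, standing loose on the tray grid (rim 114 mm above the worktop). Origin under the mug, 19 mm off its axis towards the handle.
- mug_mouth (a point): Centre of the mug's mouth, at rim height, on the mug's axis.
- kettle: White jug kettle, 245 mm high, on its base at the right; leave alone.
- coffee_canister: Dark red canister, 97 mm wide, 130 mm high, right of the stand; leave alone.
- saucer: Blue saucer, 150 mm across, on the right near the edge; leave alone.
- teaspoon: Steel teaspoon, 139 mm long, lying on the right near the edge; leave alone.

How it is judged:
On the way, in this order (a step that is already met when the one before it is completed fails the run):
1. the holder hangs on the upper rung by its pawl, at rest and let go (value of joint carriage above 0.033 m and contact force between holder and stand above 3 N and contact force between the fingers and holder below 0.3 N and velocity of joint carriage between -0.01 and 0.01 m/s), for 0.3 s.
2. the drip tray is home with the mug under the spout (value of joint tray_slide below 0.004 m and horizontal distance between mug_mouth and spout below 0.025 m), for 0.2 s.
At the end, for the whole second after the job is handed in: The holder hangs at rest on the upper rung by its pawl (raised more than 33 mm, over 3 N on the rung), the tray is within 4 mm of fully home, and the mug stands upright (within 0.08 rad) on the tray, its mouth's centre within 25 mm of the spout's axis (all of step 2 and contact force between holder and stand above 3 N and value of joint carriage above 0.033 m and velocity of joint carriage between -0.01 and 0.01 m/s and angle between tall_mug's own z axis and vertical below 0.08 rad and z of tall_mug in the frame of drip_tray between 0.009 and 0.018 m and linear speed of tall_mug below 0.02 m/s); the robot touches nothing.
It fails at once if holder or pawl forced against rung or buffer with more than 22 N (contact force between holder and stand above 22 N).
It fails at once if holder let fall (faster than 0.15 m/s downward) (velocity of joint carriage below -0.15 m/s).
It fails at once if tray rammed against its stop with more than 22 N (contact force between drip_tray and stand above 22 N).
It fails at once if mug tipped by more than 0.3 rad or pressed against the dripper with more than 5 N (angle between tall_mug's own z axis and vertical above 0.3 rad or contact force between tall_mug and holder above 5 N).
It fails at once if kettle, canister, saucer or teaspoon moved by more than 30 mm (distance of any of kettle, coffee_canister, saucer, teaspoon from where it was at the start of the episode above 0.03 m).
It also fails if it takes over 64 s, if anything falls off the work surface, if the arm or the gripper's body presses on something with over 40 N, if the wrist force passes 120 N, or if a joint passes its speed limit or range.

### The arm

A 6-joint arm with a two-finger parallel gripper is mounted at the origin on a cart in front of the work surface, level with it; the furniture and walls round the work are solid. World frame = base frame: x ahead of the robot, y to its left, z up, the work surface at z = 0. Lengths are in m, angles in rad, forces in N, time in s.
With the tool pointing down it reaches from about 0.375 to 0.975 m from the base axis. Payload 3.8 kg.
Tool frame: the origin (TCP) lies midway between the tips of the shut fingers; the grasp point (between the pads) lies 19 mm behind it; z points along the fingers, y is the line along which they close (so a half turn about z gives the same grasp; the last joint's range is limited). The gripper opens to 85 mm and grips with 20 to 120 N. Pads are 22 mm wide; open, the fingers measure 114 mm over their backs; the gripper's body (76 mm by 85 mm) begins 54 mm behind the grasp point. The pads swing forward as they close: fully open they stand 13 mm farther back than shut.
Start: joints at [-1.166, 0.264, 1.604, -0, 1.274, -0.037], TCP at [0.289, -0.61, 0.231] pointing down, gripper open.
Joint ranges: [-2.63, 2.63], [-0.94, 2.18], [0.31, 2.57], [-1.31, 4.45], [0, 2.66], [-2.55, 2.55]. Speed limits (rad/s): [2.57, 2.57, 3.14, 3.14, 3.14, 3.14].

### API

Orientations are given as a rotation vector (axis times angle).
In Python, from workcell import status, read_camera, workorder, masks_of gives the robot as it stands.
- The arm moves only by the tool drive_tool, never from a script. Its argument "rows" is a list of rows, each a list of 7 numbers: the turn, a rotation vector about the tool's x, y, z in degrees, then the shift along the tool's x, y, z in m, then the opening, from 0 (shut) to 1 (fully open). In form: [[ax, ay, az, tx, ty, tz, claw], ...]. A call has 1 to 8 rows; each row shifts and turns the commanded pose from where the row before left it, along the tool's axes as they then stand; what a row does not reach is not made up. A row lasts 1/12 s, in which the tool goes at most 41.7 mm and 7.16 degrees, less where a joint would pass 70% of its speed; a pose out of reach is approached as far as the arm can. A call is refused whole if a number of a shift passes 0.0417 or a number of a turn 7.16, either way. A call with a gripper value outside its range is refused whole. The fingers move at their own pace and stop on an object; "force" is the grip in N (left out, the last holds). Time passes only in rows, so rows that do not move let the fingers close. It gives the time, the measured TCP pose, the force, the opening and the grip force at its end, in the units of the state.
- status.read_state(): the state, without advancing time (a new reading comes with each control period).
- read_camera(name): name is "scene" or "top" or "wrist"; returns a dict with "color" (480x640x3 uint8, red, green, blue), "intrinsics" (3x3 intrinsics, pixels), "world_from_camera" (4x4, takes a point from camera to world coordinates); the wrist camera has in their place "mount" (4x4, takes a point from camera to tool coordinates, whose origin is the TCP and whose axes are the flange's). Camera axes: x right, y up, looking along -z (the intrinsics and any distortion apply to the point x, -y, -z); pixel columns grow to the right and rows downward; lengths in m; the calibration is good to about 2 mm. A picture is of the moment at which its call begins: read the wrist's pose just before it. There is no depth.
- workorder.finish_job(): hands the job in; it is judged then, once.
Trained networks look in a picture, given as the dict that the camera call returned (one of the last four; its "shot" number tells which), for a name from the list of things; names that differ only in an ending like _2 or _b are one class to them, and where a whole thing is asked for, a point or a joint stands for the part that bears it (a point fixed in the world has none). Each returns a list of dicts, best first, with "score" (0 to 1); they miss things now and then, are a little off and sometimes report something else, mostly with a low value. They report only what shows in the picture. A call takes as long as a camera call.
- masks_of(picture, name): "mask" (480x640 bool, what is visible of it) and "bbox" ([left, top, right, bottom] in pixels, round what is visible of it).
The state is a dict: "time": time; "q": joint angles; "joint_vel": joint speeds; "joint_torque": joint torques, N m; "tool_pos": TCP position; "tcp_rot": TCP orientation; "wrist_force": force on the tool from outside, world axes, zero at the start; "torque": the same for the moment, N m; "width": opening from 0.0 (shut) to 1.0 (fully open); "grip_force": force on a finger pad.
Only numpy, scipy, OpenCV 4.12 (cv2) and the standard library are available. Lean on these libraries where they do the work, as an engineer would, in place of code of your own. Each camera call takes 0.05 s, during which the arm holds its last target. There are 200 camera calls.

## Working session

There is one attempt and no reset: what is moved stays moved. The work goes in short steps, Python scripts to look and compute and a tool call to move; the robot and the scene stay as the last step left them, time stands still between calls to the robot, and variables do not carry over. Pictures are saved under pics/ and viewed, at most 12 in all, crops included, and the job is handed in when it is done.

Besides the shell and the picture viewer there is one more tool, called after ">>>" in YAML: its name, and indented under it one key for each argument. drive_tool: Moves the arm, as the interface text tells. Its arguments: {"type":"object","properties":{"rows":{"type":"array"},"force":{"type":"number"}},"required":["rows"]}

```bash
mkdir -p pics
cat > h.py <<'E'
import numpy as np,cv2
from workcell import status,read_camera,workorder,masks_of
from scipy.spatial.transform import Rotation as R
def shot(n,save=None):
    s=status.read_state(); p=read_camera(n)
    if n=='wrist':
        T=np.eye(4);T[:3,:3]=R.from_rotvec(s['tcp_rot']).as_matrix();T[:3,3]=s['tool_pos']
        p['T']=T@np.array(p['mount'])
    else: p['T']=np.array(p['world_from_camera'])
    if save: cv2.imwrite(save,p['color'][...,::-1])
    return p
def ray(p,u,v):
    d=np.linalg.inv(np.array(p['intrinsics']))@[u,v,1]; d=d*[1,-1,-1]
    return p['T'][:3,3],p['T'][:3,:3]@(d/np.linalg.norm(d))
def atz(p,u,v,z):
    o,d=ray(p,u,v); return o+d*(z-o[2])/d[2]
def proj(p,X):
    c=np.linalg.inv(p['T'])@np.append(X,1); c=c[:3]*[1,-1,-1]
    x=np.array(p['intrinsics'])@c; return x[:2]/x[2]
def tri(*rs):
    A=0;b=0
    for o,d in rs:
        M=np.eye(3)-np.outer(d,d);A=A+M;b=b+M@o
    return np.linalg.solve(A,b)
E
python3 - <<'E'
from h import *
s=status.read_state();print({k:np.round(v,3) for k,v in s.items()})
for n in ['scene','top']:
    p=shot(n,f'pics/{n}0.png'); print(n,np.round(p['T'],3).tolist(),np.round(p['intrinsics'],1).tolist(),[k for k in p])
    for t in ['stand','holder','lift_bar','tray_pull','drip_tray','tall_mug','spout']:
        for m in masks_of(p,t)[:2]:
            ys,xs=np.nonzero(m['mask']);print(t,round(m['score'],2),m['bbox'],xs.mean().round(1),ys.mean().round(1))
E
```

```text
{'time': np.float64(0.0), 'q': array([-1.166,  0.265,  1.605,  0.   ,  1.274, -0.037]), 'joint_vel': array([-0.001,  0.001, -0.   , -0.   ,  0.001,  0.   ]), 'joint_torque': array([-2.0000e-03, -5.1512e+01, -3.6731e+01, -0.0000e+00,  1.3000e-02,
        0.0000e+00]), 'tool_pos': array([ 0.288, -0.61 ,  0.23 ]), 'tcp_rot': array([-3.063e+00, -6.880e-01,  1.000e-03]), 'wrist_force': array([ 0.212,  0.451, -0.821]), 'torque': array([ 0.009,  0.013, -0.023]), 'grip_force': np.float64(0.0), 'width': np.float64(1.001)}
scene [[-0.415, 0.644, -0.643, -0.33], [-0.91, -0.288, 0.299, 0.16], [0.008, 0.709, 0.705, 0.948], [0.0, 0.0, 0.0, 1.0]] [[469.5, 0.0, 319.0], [0.0, 469.5, 242.0], [0.0, 0.0, 1.0]] ['color', 'intrinsics', 'world_from_camera', 'shot', 'T']
stand 0.64 [181.3, 197.9, 316.0, 312.8] 227.9 262.5
holder 0.94 [230.2, 197.4, 311.8, 233.1] 245.5 215.6
lift_bar 0.77 [233.2, 198.6, 316.5, 235.7] 245.1 215.9
tray_pull 0.63 [186.3, 271.9, 242.8, 308.4] 213.0 293.2
tray_pull 0.55 [355.1, 222.1, 398.8, 270.7] 375.9 246.6
drip_tray 0.69 [233.5, 200.7, 314.2, 236.5] 243.7 215.0
drip_tray 0.64 [185.3, 259.3, 244.5, 312.7] 212.0 292.6
tall_mug 0.7 [207.7, 242.4, 242.1, 286.1] 225.7 263.9
spout 0.7 [234.1, 199.3, 314.9, 236.6] 245.3 215.9
top [[0.019, 0.889, -0.458, -0.269], [-1.0, 0.011, -0.019, -0.194], [-0.011, 0.458, 0.889, 1.456], [0.0, 0.0, 0.0, 1.0]] [[578.2, 0.0, 320.8], [0.0, 578.2, 247.9], [0.0, 0.0, 1.0]] ['color', 'intrinsics', 'world_from_camera', 'shot', 'T']
stand 0.91 [285.3, 151.7, 330.9, 214.1] 311.1 188.5
holder 0.78 [286.5, 179.7, 330.0, 215.2] 306.4 195.2
lift_bar 0.92 [285.6, 179.1, 331.5, 212.0] 306.7 193.5
drip_tray 0.31 [284.6, 178.5, 331.6, 212.6] 306.7 194.2
spout 0.81 [283.0, 181.4, 329.2, 213.2] 305.8 194.9
```

```bash
ls
```

```text
h.py
pics
```

Run:
```python
import cv2
a=cv2.imread('pics/scene0.png')[160:340,150:410];b=cv2.imread('pics/top0.png')[110:290,220:400]
a=cv2.resize(a,None,fx=3,fy=3);b=cv2.resize(b,None,fx=3,fy=3)
cv2.imwrite('pics/a.png',a);cv2.imwrite('pics/b.png',b)
```

```text
(no output)
```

View pics/a.png

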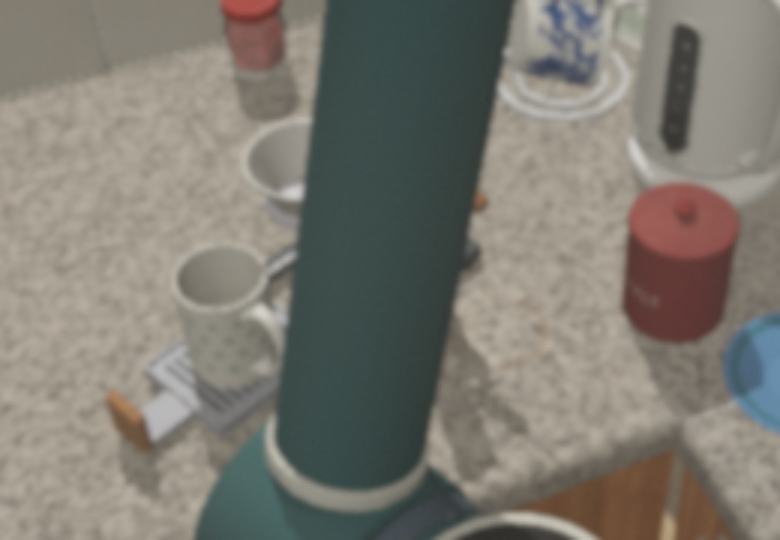

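View pics/b.png

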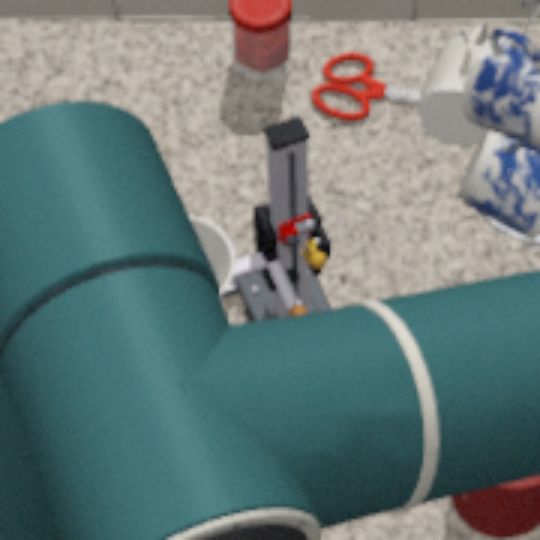

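View pics/scene0.png

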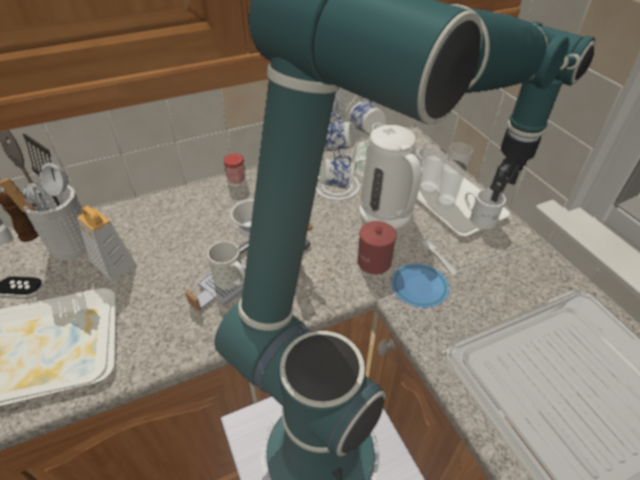

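Run:
```python
from h import *
s=status.read_state();print(np.round(R.from_rotvec(s['tcp_rot']).as_matrix(),3))
p=shot('scene');q=shot('top')
for n,u,v,z in [('pulltop',188,294,.052),('pull',195,303,.04),('mugrim',150+222/3,160+277/3,.114),('driprimL',232,213,.18)]:print(n,atz(p,u,v,z).round(3))
f=lambda x,y:(220+x/3,110+y/3)
for n,x,y,z in [('masttop',288,130,.313),('bar',298,312,.145),('mastbase',290,290,.1)]:print(n,atz(q,*f(x,y),z).round(3))
```

```text
[[ 0.904  0.428  0.   ]
 [ 0.428 -0.904 -0.   ]
 [ 0.     0.    -1.   ]]
pulltop [0.455 0.145 0.052]
pull [0.431 0.136 0.04 ]
mugrim [0.494 0.034 0.114]
driprimL [ 0.551 -0.012  0.18 ]
masttop [ 0.578 -0.153  0.313]
bar [ 0.507 -0.16   0.145]
mastbase [ 0.556 -0.151  0.1  ]
```

>>> drive_tool:
  rows:
    - [0,0,0,0.0285,-0.0255,-0.01,1]
    - [0,0,0,0.0285,-0.0255,-0.01,1]
    - [0,0,0,0.0285,-0.0255,-0.01,1]
    - [0,0,0,0.0285,-0.0255,-0.01,1]
    - [0,0,0,0.0285,-0.0255,-0.01,1]
    - [0,0,0,0.0285,-0.0255,-0.01,1]
    - [0,0,0,0.0285,-0.0255,-0.01,1]
    - [0,0,0,0.0285,-0.0255,-0.01,1]

```text
time: 1.57
tool_pos: [0.4078, -0.3265, 0.312]
tcp_rot: [3.065, 0.688, 0.001]
wrist_force: [1.0, -0.1, 0.0]
width: 0.997
grip_force: 0.0
```

Run:
```python
from h import *
p=shot('wrist','pics/w1.png');print(np.round(p['T'],3).tolist(),np.round(p['intrinsics'],1).tolist(),np.round(p['mount'],3).tolist(),status.read_state()['tool_pos'])
a=shot('scene','pics/s1.png');b=shot('top','pics/t1.png')
for n,p in zip('wst',(p,a,b)):
    for t in ['stand','holder','lift_bar','tray_pull','tall_mug']:
        for m in masks_of(p,t)[:2]:
            ys,xs=np.nonzero(m['mask']);print(n,t,round(m['score'],2),m['bbox'],xs.mean().round(1),ys.mean().round(1))
x=cv2.imread('pics/s1.png')[160:340,150:410];y=cv2.imread('pics/t1.png')[110:290,180:400]
z=np.hstack([cv2.resize(x,None,fx=1.5,fy=1.5),cv2.resize(y,None,fx=1.5,fy=1.5)])
w=cv2.resize(cv2.imread('pics/w1.png'),(440,330))
z=np.pad(z,((0,0),(0,800-z.shape[1]),(0,0)));w=np.pad(w,((0,0),(0,360),(0,0)))
cv2.imwrite('pics/c1.png',np.vstack([z,w]))
```

```text
[[0.427, 0.863, 0.272, 0.476], [-0.904, 0.407, 0.129, -0.294], [0.001, -0.301, 0.954, 0.454], [0.0, 0.0, 0.0, 1.0]] [[341.8, 0.0, 321.1], [0.0, 341.8, 239.3], [0.0, 0.0, 1.0]] [[-0.0, 0.953, 0.301, 0.076], [1.0, 0.001, -0.0, -0.0], [-0.0, 0.301, -0.953, -0.142], [0.0, 0.0, 0.0, 1.0]] [ 0.41107552 -0.32122286  0.31468849]
w stand 0.87 [0.0, 0.0, 283.0, 100.4] 168.4 33.0
w holder 0.97 [173.2, 1.7, 200.4, 100.9] 185.3 49.4
w lift_bar 0.75 [170.2, 0.0, 195.9, 96.0] 185.4 50.2
w tray_pull 0.58 [3.7, 0.6, 128.3, 39.3] 71.7 19.3
w tray_pull 0.42 [288.9, 168.1, 385.7, 265.8] 336.9 216.7
w tall_mug 0.65 [0.0, 0.0, 87.5, 46.5] 43.3 17.5
s stand 0.61 [231.2, 174.8, 319.3, 289.8] 271.6 227.4
s stand 0.23 [245.0, 260.0, 260.8, 284.5] 250.9 272.7
s holder 0.89 [233.0, 189.9, 313.6, 235.6] 263.9 213.1
s lift_bar 0.71 [235.8, 187.8, 315.1, 238.5] 264.8 213.5
s tray_pull 0.68 [244.2, 261.6, 260.1, 282.1] 250.7 272.0
t stand 0.95 [288.5, 214.1, 337.6, 247.5] 318.5 231.7
t holder 0.55 [321.1, 222.3, 328.9, 230.6] 324.3 225.5
t holder 0.34 [386.8, 289.1, 444.8, 344.7] 411.7 316.6
t tray_pull 0.48 [369.0, 239.6, 408.5, 289.8] 388.7 263.4
```

View pics/c1.png

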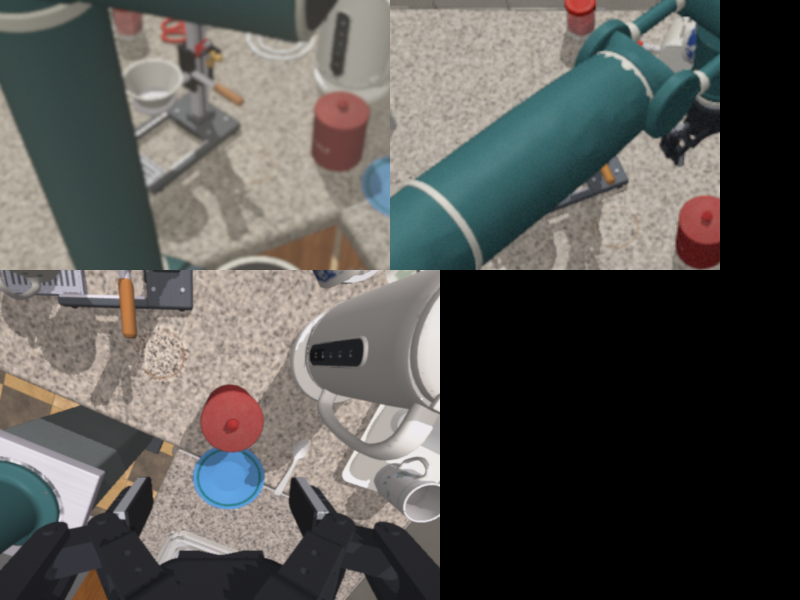

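>>> drive_tool:
  rows:
    - [0,0,0,0.012,-0.022,0,1]
    - [0,0,0,0.012,-0.022,0,1]
    - [0,0,0,0.012,-0.022,0,1]
    - [0,0,0,0,0,0,1]
    - [0,0,0,0,0,0,1]

```text
time: 2.88
tool_pos: [0.412, -0.2525, 0.3116]
tcp_rot: [3.064, 0.692, 0.001]
wrist_force: [0.2, -0.3, -0.6]
width: 0.999
grip_force: 0.0
```

```bash
cat > m.py <<'E'
from h import *
import sys,json
p=shot('wrist','pics/%s.png'%sys.argv[1]);print(p['T'][:3,3].round(3))
json.dump([p['T'].tolist(),np.array(p['intrinsics']).tolist()],open(sys.argv[1]+'.json','w'))
for t in ['stand','holder','lift_bar','tray_pull','tall_mug']:
    for m in masks_of(p,t)[:1]:
        ys,xs=np.nonzero(m['mask']);print(t,round(m['score'],2),m['bbox'],xs.mean().round(1),ys.mean().round(1))
h=cv2.cvtColor(p['color'],cv2.COLOR_RGB2HSV)
k=((h[...,0]<20)&(h[...,0]>6)&(h[...,1]>140)&(h[...,2]>90)).astype(np.uint8)
n,l,st,c=cv2.connectedComponentsWithStats(k)
for i in range(1,n):
    if st[i,4]>150:print('orange',st[i],c[i].round(1))
E
python3 m.py w2
```

```text
[ 0.48  -0.22   0.454]
stand 0.65 [1.0, 1.5, 342.2, 141.8] 215.3 46.8
holder 0.66 [84.7, 1.2, 329.8, 140.8] 225.6 37.0
lift_bar 0.79 [85.1, 0.0, 329.5, 139.6] 225.4 37.3
tray_pull 0.55 [2.9, 3.5, 187.5, 72.8] 103.8 41.9
tall_mug 0.98 [19.4, 0.0, 153.2, 84.4] 88.8 32.9
orange [294   0  20  35 410] [303.1  19.5]
orange [ 259   64   19   77 1322] [267.8 101.6]
orange [ 219  273   68  150 1920] [254.1 353.5]
orange [128 451  28  29 421] [142.4 469.7]
```

>>> drive_tool:
  rows:
    - [0,0,0,0.01,-0.02,0,1]
    - [0,0,0,0.01,-0.02,0,1]
    - [0,0,0,0.01,-0.02,0,1]
    - [0,0,0,0,0,0,1]
    - [0,0,0,0,0,0,1]

```text
time: 3.6
tool_pos: [0.4134, -0.1861, 0.3114]
tcp_rot: [3.064, 0.69, 0.0]
wrist_force: [-0.2, 0.3, 0.1]
width: 0.997
grip_force: 0.0
```

```bash
python3 m.py w3; python3 -c "
import cv2,numpy as np
a=[cv2.resize(cv2.imread(f'pics/w{i}.png'),(400,300)) for i in(2,)]
cv2.imwrite('pics/c2.png',cv2.imread('pics/w3.png'))"
```

```text
[ 0.481 -0.154  0.454]
stand 0.72 [46.0, 0.0, 423.6, 175.2] 271.2 54.2
holder 0.66 [150.8, 0.0, 420.2, 179.2] 279.4 45.2
lift_bar 0.63 [151.8, 0.0, 414.9, 173.0] 280.0 45.3
tray_pull 0.58 [49.2, 12.4, 236.6, 100.2] 129.0 62.8
tall_mug 0.89 [86.6, 0.0, 203.9, 115.5] 140.4 46.4
orange [  47   13   36   46 1051] [63.5 35.2]
orange [376  33  18  48 478] [384.3  57.5]
orange [ 329  104   20   72 1186] [338.  138.7]
orange [ 230  281  101  146 4255] [280.4 357. ]
```

View pics/c2.png

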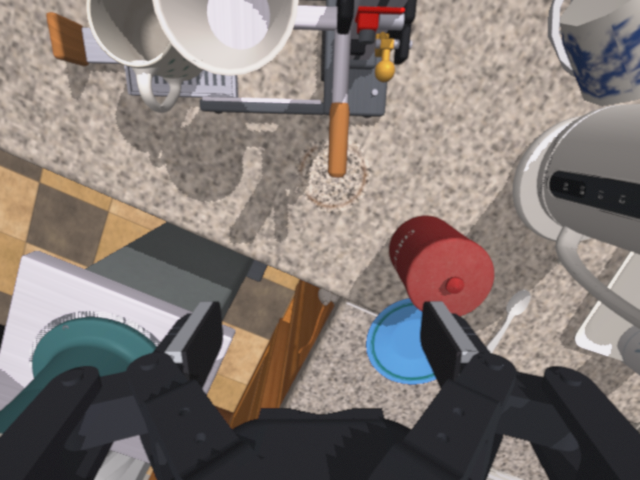

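```bash
cat > t.py <<'E'
from h import *
import json
def L(n):
    T,K=json.load(open(n+'.json'));return {'T':np.array(T),'intrinsics':K}
E
python3 - <<'E'
from t import *
a,b=L('w2'),L('w3')
for x,y in [((267.8,101.6),(338,138.7)),((268,64),(341,104)),((266.5,140),(337,175))]:
    X=tri(ray(a,*x),ray(b,*y));print(X.round(4),proj(a,X)-x,proj(b,X)-y)
g=tri(ray(a,267.8,101.6),ray(b,338,138.7))
pull=atz(b,50,37,.052);print('pull front top',pull, 'handle end bar dir',atz(b,341,104,g[2])-atz(b,337,175,g[2]), 'runner',atz(b,203,105,.01),atz(b,383,112,.01))
s=status.read_state();M=R.from_rotvec(s['tcp_rot']).as_matrix()
print('grip in tool',M.T@(g-s['tool_pos']),s['tool_pos'])
E
```

```text
[ 0.4824 -0.1697  0.1462] [-0.04408805  0.10343317] [ 0.04853393 -0.09731272]
[ 0.5083 -0.1596  0.1498] [-0.08342274  0.21011598] [ 0.09591358 -0.19535039]
[ 0.4546 -0.1818  0.1551] [ 0.15403636 -0.35121067] [-0.1631298   0.33398855]
pull front top [0.44545412 0.14025368 0.052     ] handle end bar dir [0.0543674  0.02296803 0.        ] runner [ 0.44782461 -0.01179065  0.01      ] [ 0.53420256 -0.21261269  0.01      ]
grip in tool [0.069981   0.01390156 0.16491027] [ 0.41324711 -0.18695712  0.31117145]
```

>>> drive_tool:
  rows:
    - [0,0,2.2,0.02,0.004,0,0.65]
    - [0,0,0,0.02,0.004,0.01,0.65]
    - [0,0,0,0.022,0.004,0.02,0.65]
    - [0,0,0,0,0,0.03,0.65]
    - [0,0,0,0,0,0.03,0.65]
    - [0,0,0,0,0,0.01,0.65]
    - [0,0,0,0,0,0,0.65]
    - [0,0,0,0,0,0,0.65]

```text
time: 4.57
tool_pos: [0.4747, -0.1724, 0.2114]
tcp_rot: [-3.078, -0.628, 0.001]
wrist_force: [-0.7, -0.8, -0.4]
width: 0.653
grip_force: 0.0
```

```bash
python3 m.py w4
```

```text
[ 0.544 -0.143  0.354]
stand 0.74 [0.0, 0.0, 582.6, 291.3] 253.5 86.1
holder 0.78 [27.4, 1.2, 427.5, 291.2] 190.9 96.4
lift_bar 0.86 [26.0, 0.0, 424.5, 288.2] 190.2 96.0
tall_mug 0.65 [0.0, 16.8, 121.7, 199.0] 35.3 109.9
orange [366 118  29  63 919] [380.3 151.3]
orange [ 309  198   25   92 2060] [321.8 242.8]
orange [ 253  356   41   60 1219] [277.5 385.4]
orange [293 362  33  50 703] [307.  389.6]
```

View pics/w4.png

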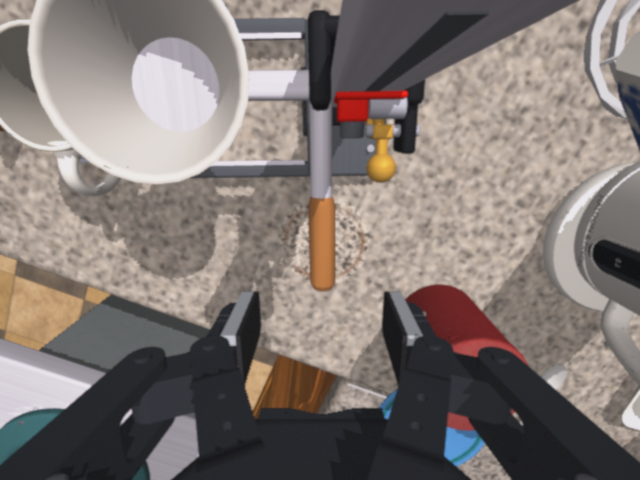

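Run:
```python
from t import *
a,b=L('w3'),L('w4')
for n,x,y in [('grip',(338,138.7),(321.8,242.8)),('ball',(385,72),(381,168)),('red',(368,17),(353,105))]:
    X=tri(ray(a,*x),ray(b,*y));print(n,X.round(4),(proj(a,X)-x).round(1),(proj(b,X)-y).round(1))
    s=status.read_state();M=R.from_rotvec(s['tcp_rot']).as_matrix()
    print('in tool',(M.T@(X-s['tool_pos'])).round(4))
```

```text
grip [ 0.4823 -0.1696  0.1483] [0. 0.] [-0. -0.]
in tool [ 0.0071 -0.0003  0.0648]
ball [ 0.5397 -0.1785  0.1749] [-0.3  0. ] [ 0.4 -0. ]
in tool [0.0564 0.0304 0.0385]
red [ 0.5594 -0.1511  0.1963] [0.2 0. ] [-0.3 -0. ]
in tool [0.0853 0.013  0.0171]
```

>>> drive_tool:
  rows:
    - [0,0,0,0,0,0.025,0.65]
    - [0,0,0,0,0,0.025,0.65]
    - [0,0,0,0,0,0.02,0.65]
    - [0,0,0,0,0,0.013,0.65]
    - [0,0,0,0,0,0,0.65]
    - [0,0,0,0,0,0,0.65]

```text
time: 5.37
tool_pos: [0.4746, -0.172, 0.1283]
tcp_rot: [-3.077, -0.629, 0.001]
wrist_force: [0.3, 0.9, 0.1]
width: 0.649
grip_force: 0.0
```

>>> drive_tool:
  rows:
    - [0,0,0,0,0,0,0.15]
    - [0,0,0,0,0,0,0.1]
    - [0,0,0,0,0,0,0.1]
    - [0,0,0,0,0,0,0.1]
    - [0,0,0,0,0,0,0.1]
    - [0,0,0,0,0,0,0.1]
  force: 40

```text
time: 5.87
tool_pos: [0.4759, -0.1725, 0.1299]
tcp_rot: [3.076, 0.629, 0.003]
wrist_force: [-0.5, 0.4, 5.6]
width: 0.183
grip_force: 39.2
```

```bash
python3 m.py w5
```

```text
[ 0.545 -0.143  0.273]
stand 0.72 [0.0, 0.0, 593.7, 379.0] 258.1 109.9
holder 0.96 [0.5, 0.9, 533.8, 376.9] 201.0 122.1
lift_bar 0.89 [0.0, 0.0, 528.9, 376.9] 200.2 121.9
tray_pull 0.57 [146.2, 148.6, 170.1, 175.3] 158.0 163.4
orange [ 401  110   53  115 2771] [426.1 169.7]
orange [ 301  239   40  138 4875] [320.6 305.7]
```

>>> drive_tool:
  rows:
    - [0,0,0,0,0,-0.004,0.1]
    - [0,0,0,0,0,-0.005,0.1]
    - [0,0,0,0,0,-0.005,0.1]
    - [0,0,0,0,0,-0.005,0.1]
    - [0,0,0,0,0,-0.005,0.1]
    - [0,0,0,0,0,-0.004,0.1]
    - [0,0,0,0,0,-0.002,0.1]
    - [0,0,0,0,0,0,0.1]

```text
time: 6.83
tool_pos: [0.4758, -0.1725, 0.158]
tcp_rot: [3.077, 0.629, 0.003]
wrist_force: [4.9, -1.6, -6.4]
width: 0.182
grip_force: 39.7
```

```bash
python3 m.py w6
python3 - <<'E'
import cv2,numpy as np
a=[cv2.resize(cv2.imread(f'pics/w{i}.png')[0:270,280:580],None,fx=1.3,fy=1.3) for i in (5,6)]
cv2.imwrite('pics/c3.png',np.hstack(a))
E
```

```text
[ 0.545 -0.143  0.301]
stand 0.73 [0.0, 0.0, 594.3, 379.1] 257.8 107.9
holder 0.96 [0.6, 1.1, 533.4, 379.3] 212.3 120.7
lift_bar 0.73 [149.6, 133.4, 185.1, 168.3] 168.9 156.3
tray_pull 0.76 [150.9, 135.9, 185.5, 169.0] 169.3 156.2
orange [ 395  117   64  109 2519] [423.5 178.9]
orange [ 301  239   40  138 4862] [320.7 305.5]
orange [294 395  29  19 285] [306.8 404.8]
```

View pics/c3.png

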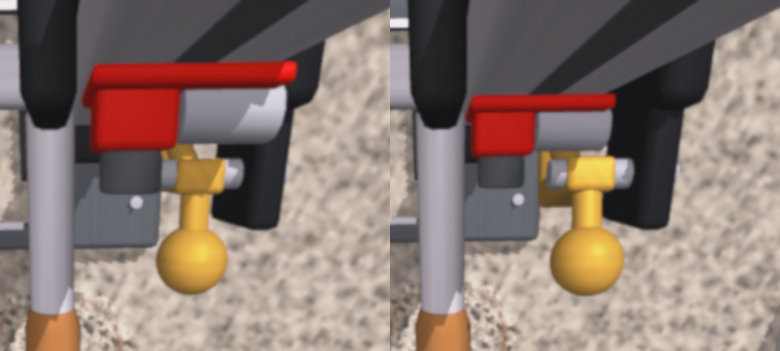

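```bash
cat > b.py <<'E'
from h import *
import sys
p=shot('wrist','pics/%s.png'%sys.argv[1])
h=cv2.cvtColor(p['color'],cv2.COLOR_RGB2HSV)
k=((h[...,0]<30)&(h[...,0]>6)&(h[...,1]>140)&(h[...,2]>70)).astype(np.uint8)
k[:,:380]=0;k[:,470:]=0;k[260:]=0
k=cv2.morphologyEx(k,cv2.MORPH_OPEN,np.ones((3,3)))
n,l,st,c=cv2.connectedComponentsWithStats(k);i=1+st[1:,4].argmax();print('comp',st[i],c[i].round(1))
e=cv2.morphologyEx(k,cv2.MORPH_OPEN,cv2.getStructuringElement(cv2.MORPH_ELLIPSE,(37,37)))
ys,xs=np.nonzero(e);print('ball',xs.mean().round(1),ys.mean().round(1),len(xs))
r=((h[...,0]<5)|(h[...,0]>174))&(h[...,1]>150)&(h[...,2]>90);r[:,300:]&=1;r[200:]=0;r[:,:330]=0;r[:,560:]=0
ys,xs=np.nonzero(r);print('red',xs.min(),xs.max(),ys.min(),ys.max())
s=status.read_state();print(s['tool_pos'].round(4),s['wrist_force'].round(1))
E
python3 b.py w7
```

```text
comp [ 395  117   64  109 4336] [428.7 172.6]
ball 431.3 199.4 2261Traceback (most recent call last):
  File "b.py", line 11, in <module>
    r=((h[...,0]<5)|(h[...,0]>174))&(h[...,1]>150)&(h[...,2]>90);r[:,300:]&=1;r[200:]=0;r[:,:330]=0;r[:,560:]=0
                                                                 ^^^^^^^^^^^^
numpy._core._exceptions._UFuncOutputCastingError: Cannot cast ufunc 'bitwise_and' output from dtype('int64') to dtype('bool') with casting rule 'same_kind'
```

>>> drive_tool:
  rows:
    - [0,0,0,0,0,-0.002,0.1]
    - [0,0,0,0,0,-0.002,0.1]
    - [0,0,0,0,0,-0.002,0.1]
    - [0,0,0,0,0,0,0.1]

```text
time: 7.52
tool_pos: [0.4758, -0.1725, 0.1638]
tcp_rot: [3.077, 0.629, 0.003]
wrist_force: [4.4, -1.6, -6.7]
width: 0.18
grip_force: 39.7
```

```bash
python3 b.py w8
```

```text
comp [ 395  118   67  108 4631] [429.4 172.3]
ball 433.6 198.8 2364Traceback (most recent call last):
  File "b.py", line 11, in <module>
    r=((h[...,0]<5)|(h[...,0]>174))&(h[...,1]>150)&(h[...,2]>90);r[:,300:]&=1;r[200:]=0;r[:,:330]=0;r[:,560:]=0
                                                                 ^^^^^^^^^^^^
numpy._core._exceptions._UFuncOutputCastingError: Cannot cast ufunc 'bitwise_and' output from dtype('int64') to dtype('bool') with casting rule 'same_kind'
```

```bash
sed -i 's/r\[:,300:\]&=1;//' b.py; python3 b.py w9
python3 - <<'E'
from t import *
a,b=L('w5'),L('w6')
f=lambda x,y:(280+x/1.3,y/1.3)
for n,x,y in [('redR',(178,147),(534-390,152)),('redL',(94,147),(474-390,152)),('pinR bottom',(283,138),(610-390,148)),('plateL',(95,66),(470-390,97)),('plateR',(295,64),(614-390,97))]:
    x=f(*x);y=f(*y);X=tri(ray(a,*x),ray(b,*y));print(n,X.round(4),(proj(a,X)-x).round(1),(proj(b,X)-y).round(1))
# hinge pin ends seen w4 vs w5 not moved
c,d=L('w4'),L('w5')
X=tri(ray(c,381,168),ray(d,*f(191,261)));print('ball',X)
E
```

```text
comp [ 395  118   67  108 4632] [429.4 172.3]
ball 433.6 198.8 2364
red 338 445 75 120
[ 0.4758 -0.1725  0.1638] [ 5.  -1.5 -6.8]
redR [ 0.5565 -0.1597  0.1964] [-0.  -0.8] [0.  0.6]
redL [ 0.5522 -0.1482  0.1822] [-0.2 -0.4] [0.1 0.3]
pinR bottom [ 0.5639 -0.1745  0.197 ] [0.  0.5] [-0.  -0.4]
plateL [ 0.5598 -0.1424  0.2052] [-1.2 -0.7] [0.9 0.5]
plateR [ 0.5721 -0.169   0.2012] [0.2 0.8] [-0.2 -0.5]
ball [ 0.53962137 -0.17812564  0.17593966]
```

>>> drive_tool:
  rows:
    - [0,0,0,0,0,-0.001,0.1]
    - [0,0,0,0,0,-0.001,0.1]
    - [0,0,0,0,0,-0.001,0.1]
    - [0,0,0,0,0,0,0.1]

```text
time: 7.95
tool_pos: [0.4758, -0.1725, 0.1665]
tcp_rot: [3.077, 0.629, 0.003]
wrist_force: [6.5, -2.0, -8.0]
width: 0.182
grip_force: 39.6
```

```bash
python3 b.py w10
```

```text
comp [ 394  118   69  108 4644] [429.9 173.1]
ball 434.3 198.3 2401
red 338 442 76 120
[ 0.4758 -0.1725  0.1666] [ 5.6 -2.2 -7.1]
```

Run:
```python
import cv2,numpy as np
cv2.imwrite('pics/c4.png',cv2.resize(cv2.imread('pics/w10.png')[20:240,320:560],None,fx=2.5,fy=2.5))
```

```text
(no output)
```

View pics/c4.png

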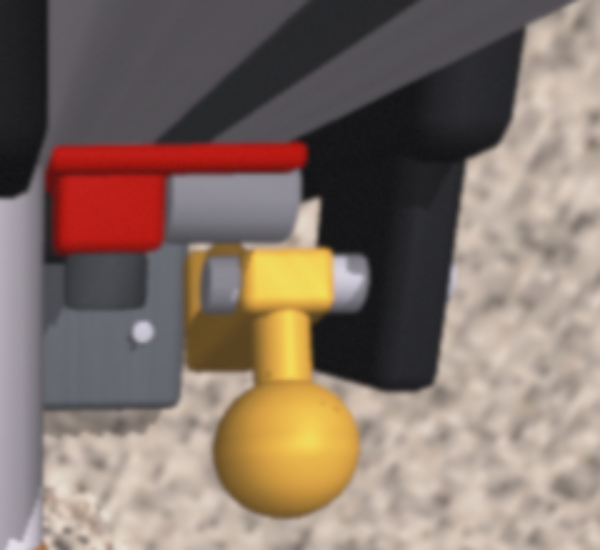

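>>> drive_tool:
  rows:
    - [0,0,0,0,0,-0.0015,0.1]
    - [0,0,0,0,0,-0.0015,0.1]
    - [0,0,0,0,0,0,0.1]

```text
time: 8.25
tool_pos: [0.4758, -0.1725, 0.1696]
tcp_rot: [3.077, 0.629, 0.003]
wrist_force: [5.3, -2.5, -7.3]
width: 0.186
grip_force: 39.7
```

```bash
python3 b.py w11
```

```text
comp [ 394  118   69  108 4674] [430.  173.1]
ball 434.6 198.2 2426
red 338 439 78 121
[ 0.4758 -0.1724  0.1696] [ 5.2 -2.4 -7.1]
```

>>> drive_tool:
  rows:
    - [0,0,0,0,0,-0.0015,0.1]
    - [0,0,0,0,0,-0.001,0.1]
    - [0,0,0,0,0,0,0.1]

```text
time: 8.55
tool_pos: [0.4758, -0.1725, 0.1721]
tcp_rot: [3.077, 0.629, 0.003]
wrist_force: [5.5, -2.0, -6.6]
width: 0.181
grip_force: 39.7
```

```bash
python3 b.py w12
```

```text
comp [ 394  116   69  110 4690] [429.6 172.5]
ball 434.3 198.3 2404
red 338 436 79 121
[ 0.4758 -0.1725  0.1721] [ 6.3 -1.6 -6.4]
```

>>> drive_tool:
  rows:
    - [0,0,0,0,0,-0.0015,0.1]
    - [0,0,0,0,0,-0.0015,0.1]
    - [0,0,0,0,0,0,0.1]

```text
time: 8.85
tool_pos: [0.4758, -0.1725, 0.1752]
tcp_rot: [3.077, 0.629, 0.003]
wrist_force: [5.3, -2.8, -6.7]
width: 0.178
grip_force: 39.7
```

```bash
python3 b.py w13
```

```text
comp [ 395  112   66  114 4613] [428.7 171.2]
ball 432.7 199.3 2314
red 338 433 81 121
[ 0.4758 -0.1725  0.1752] [ 5.6 -1.4 -6.2]
```

>>> drive_tool:
  rows:
    - [0,0,0,0,0,-0.0015,0.1]
    - [0,0,0,0,0,-0.0015,0.1]
    - [0,0,0,0,0,0,0.1]

```text
time: 9.15
tool_pos: [0.4758, -0.1724, 0.1782]
tcp_rot: [3.077, 0.629, 0.003]
wrist_force: [5.5, -2.1, -7.1]
width: 0.18
grip_force: 39.7
```

```bash
python3 b.py w14
```

```text
comp [ 396   90   58  135 4535] [425.5 162.5]
ball 427.4 199.1 2095
red 338 430 82 121
[ 0.4758 -0.1725  0.1782] [ 6.4 -2.3 -5.6]
```

Run:
```python
import cv2,numpy as np
cv2.imwrite('pics/c5.png',np.hstack([cv2.resize(cv2.imread(f'pics/w{i}.png')[40:240,340:500],None,fx=2.5,fy=2.5) for i in (12,14)]))
```

```text
(no output)
```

View pics/c5.png

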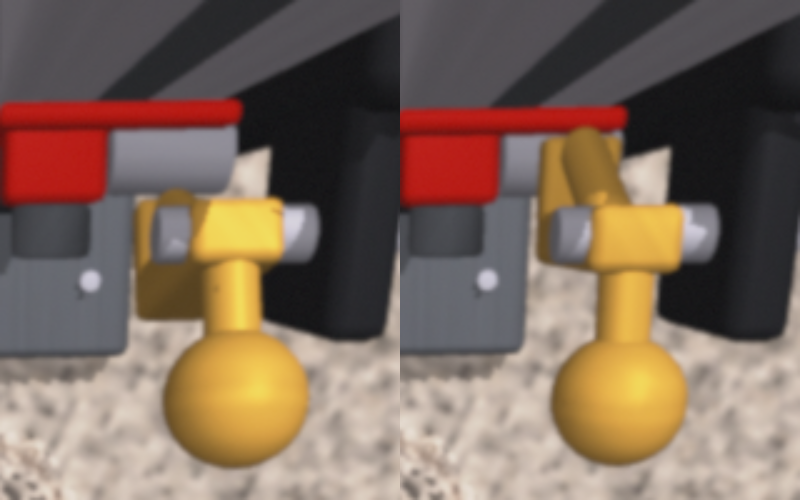

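Run:
```python
import cv2,numpy as np
for i in (4,5,6,8,12,13,14):
    h=cv2.cvtColor(cv2.imread(f'pics/w{i}.png'),cv2.COLOR_BGR2HSV)
    k=((h[...,0]<30)&(h[...,0]>6)&(h[...,1]>140)&(h[...,2]>70)).astype(np.uint8)
    k[:,:380]=0;k[:,470:]=0;k[260:]=0
    n,l,st,c=cv2.connectedComponentsWithStats(k);j=1+st[1:,4].argmax()
    rows=np.nonzero(l==j); w=[(y,np.ptp(rows[1][rows[0]==y])+1) for y in range(170,226)]
    print(i,st[j],max(w,key=lambda t:t[1]),np.mean(rows[1][rows[0]>190]).round(1))
```

```text
Traceback (most recent call last):
ValueError: zero-size array to reduction operation maximum which has no identity
```

Run:
```python
import cv2,numpy as np
for i in (5,6,8,12,13,14):
    h=cv2.cvtColor(cv2.imread(f'pics/w{i}.png'),cv2.COLOR_BGR2HSV)
    k=((h[...,0]<30)&(h[...,0]>6)&(h[...,1]>140)&(h[...,2]>70)).astype(np.uint8)
    k[:,:380]=0;k[:,470:]=0;k[260:]=0
    n,l,st,c=cv2.connectedComponentsWithStats(k);j=1+st[1:,4].argmax()
    rows=np.nonzero(l==j); w=[(y,np.ptp(rows[1][rows[0]==y])+1) for y in range(185,222)]
    print(i,st[j],max(w,key=lambda t:t[1]),np.mean(rows[1][rows[0]>190]).round(1))
```

```text
5 [ 401  110   53  115 3808] (199, np.int64(53)) 427.1
6 [ 395  117   64  109 4358] (199, np.int64(55)) 431.1
8 [ 395  118   67  109 4637] (196, np.int64(56)) 433.3
12 [ 394  116   69  110 4701] (198, np.int64(57)) 433.9
13 [ 395  111   66  116 4620] (198, np.int64(56)) 432.4
14 [ 396   90   58  135 4545] (194, np.int64(52)) 427.2
```

>>> drive_tool:
  rows:
    - [0,0,0,0,0,0,0.1]
    - [0,0,0,0,0,0,0.1]
    - [0,0,0,0,0,0,0.1]
    - [0,0,0,0,0,0,0.1]

```text
time: 9.53
tool_pos: [0.4758, -0.1725, 0.1782]
tcp_rot: [3.077, 0.629, 0.003]
wrist_force: [5.4, -3.1, -6.6]
width: 0.182
grip_force: 39.7
```

```bash
python3 b.py w15
```

```text
comp [ 396   90   58  135 4532] [425.5 162.5]
ball 427.5 199.0 2091
red 338 430 82 121
[ 0.4758 -0.1724  0.1782] [ 5.7 -2.8 -7.1]
```

>>> drive_tool:
  rows:
    - [0,0,0,0,0,0.0005,0.1]
    - [0,0,0,0,0,0.0005,0.1]
    - [0,0,0,0,0,0.0005,0.1]
    - [0,0,0,0,0,0.0005,0.1]
    - [0,0,0,0,0,0,0.1]

```text
time: 10.0
tool_pos: [0.4758, -0.1725, 0.1767]
tcp_rot: [3.077, 0.629, 0.003]
wrist_force: [5.5, -1.9, -5.3]
width: 0.182
grip_force: 39.9
```

>>> drive_tool:
  rows:
    - [0,0,0,0,0,0.0005,0.1]
    - [0,0,0,0,0,0,0.1]

```text
time: 10.17
tool_pos: [0.4758, -0.1724, 0.1766]
tcp_rot: [3.077, 0.629, 0.003]
wrist_force: [5.2, -1.4, -3.5]
width: 0.18
grip_force: 40.0
```

```bash
python3 b.py w16
```

```text
comp [ 396   90   58  135 4525] [425.5 162.6]
ball 427.4 199.1 2095
red 338 431 81 121
[ 0.4758 -0.1725  0.1766] [ 4.7 -2.1 -3.8]
```

>>> drive_tool:
  rows:
    - [0,0,0,0,0,0.0005,0.1]
    - [0,0,0,0,0,0.0005,0.1]
    - [0,0,0,0,0,0,0.1]

```text
time: 10.47
tool_pos: [0.4758, -0.1725, 0.1763]
tcp_rot: [3.077, 0.629, 0.003]
wrist_force: [4.6, -2.1, 1.6]
width: 0.179
grip_force: 40.6
```

>>> drive_tool:
  rows:
    - [0,0,0,0,0,0,0.25]
    - [0,0,0,0,0,0,0.4]
    - [0,0,0,0,0,0,0.6]
    - [0,0,0,0,0,0,0.65]
    - [0,0,0,0,0,0,0.65]
    - [0,0,0,0,0,0,0.65]
    - [0,0,0,0,0,0,0.65]
    - [0,0,0,0,0,0,0.65]

```text
time: 11.13
tool_pos: [0.4747, -0.1721, 0.1752]
tcp_rot: [-3.078, -0.629, 0.0]
wrist_force: [0.2, 0.2, 0.2]
width: 0.649
grip_force: 0.0
```

```bash
python3 b.py w17;python3 m.py w17|grep orange
```

```text
comp [ 399   87   60  137 4734] [429.7 160. ]
ball 431.8 197.2 2191
red 341 436 78 119
[ 0.4748 -0.1721  0.1753] [-0.4 -1.1 -0.5]
orange [ 399   87   60  137 3074] [424.2 159.2]
orange [ 303  238   40  139 4977] [322.8 305.3]
orange [254 375  38  43 849] [275.3 394.1]
orange [292 383  33  30 633] [306.5 398.1]
```

>>> drive_tool:
  rows:
    - [0,0,0,0,0,-0.015,0.65]
    - [0,0,0,0,0,-0.035,0.65]
    - [0,0,0,0,0,-0.04,0.65]
    - [0,0,0,0,0,-0.03,0.65]
    - [0,0,0,0.008,-0.035,0,0.3]
    - [0,0,0,0.008,-0.035,0,0]
    - [0,0,0,0.008,-0.035,0,0]
    - [0,0,0,0.008,-0.035,0,0]

```text
time: 12.15
tool_pos: [0.4489, -0.0297, 0.2957]
tcp_rot: [3.078, 0.627, 0.002]
wrist_force: [0.9, -0.4, -0.2]
width: 0.086
grip_force: 0.0
```

>>> drive_tool:
  rows:
    - [0,0,0,0.008,-0.035,0,0]
    - [0,0,0,0.008,-0.035,0,0]
    - [0,0,0,0.008,-0.035,0,0]
    - [0,0,0,0.008,-0.035,0,0]
    - [0,0,0,0,0,0,0]
    - [0,0,0,0,0,0,0]

```text
time: 12.65
tool_pos: [0.4233, 0.1121, 0.2954]
tcp_rot: [3.076, 0.636, 0.0]
wrist_force: [0.6, -0.1, 0.1]
width: -0.002
grip_force: 0.0
```

```bash
python3 m.py v1
```

```text
[0.493 0.142 0.438]
stand 0.57 [303.2, 105.5, 640.0, 274.2] 527.0 176.1
tray_pull 0.88 [304.6, 124.7, 462.1, 210.7] 363.7 161.3
tall_mug 0.84 [369.8, 131.8, 468.6, 243.2] 419.9 175.2
orange [305 150   9  39 313] [308.7 169.8]
orange [361 318  18  29 289] [369.4 333.8]
```

>>> drive_tool:
  rows:
    - [0,0,0,0,0,0.03,0]
    - [0,0,0,0,0,0.03,0]
    - [0,0,0,0,0,0.02,0]
    - [0,0,0,0,0,0,0]
    - [0,0,0,0,0,0,0]

```text
time: 13.37
tool_pos: [0.4231, 0.1095, 0.2144]
tcp_rot: [3.078, 0.627, -0.005]
wrist_force: [0.8, -0.4, 0.8]
width: 0.001
grip_force: 0.0
```

```bash
python3 m.py v2
```

```text
[0.493 0.139 0.357]
stand 0.82 [292.7, 95.1, 640.0, 261.3] 503.0 165.8
holder 0.89 [613.1, 171.7, 640.0, 262.6] 629.3 217.3
lift_bar 0.71 [615.3, 169.1, 639.6, 262.1] 629.4 217.5
tray_pull 0.86 [299.0, 117.5, 491.7, 227.8] 369.6 165.4
tall_mug 0.76 [378.7, 125.1, 509.0, 269.7] 446.8 183.9
orange [297 153  13  49 549] [303.2 177. ]
```

View pics/v2.png

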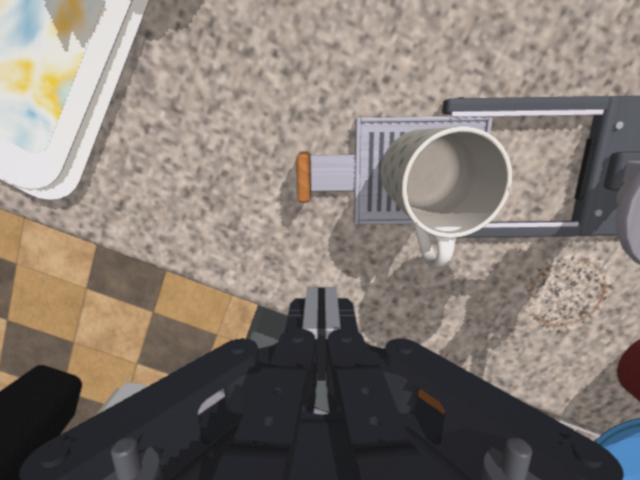

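Run:
```python
from t import *
a,b=L('v1'),L('v2')
X=tri(ray(a,308.7,169.8),ray(b,303.2,177));print(X.round(4))
s=status.read_state();M=R.from_rotvec(s['tcp_rot']).as_matrix();T=lambda x:(M.T@(np.array(x)-s['tool_pos'])).round(4)
print(M.round(3).tolist())
print('pull in tool',T(X),'edges y at z=.05',[T(atz(b,u,177,.05))[1] for u in(297,310)],[T(atz(b,u,v,.05))[:2] for u,v in((304,153),(303,202))])
print('mouth',T(atz(b,455,182,.114)), 'O home pull',T([.4927,.0479,.04]),'O',T([.5367,-.0551,0]))
for y in(-.0075,0,.0075):print(proj(b,s['tool_pos']+M@[0,y,0]).round(1),proj(b,s['tool_pos']+M@[0,2*y,-.03]).round(1))
```

```text
[0.4472 0.1382 0.0288]
[[0.92, 0.392, 0.003], [0.392, -0.92, 0.001], [0.003, 0.001, -1.0]]
pull in tool [ 0.0307 -0.0167  0.1883] edges y at z=.05 [np.float64(-0.0212), np.float64(-0.0096)] [array([ 0.0543, -0.0146]), array([ 0.011 , -0.0163])]
mouth [0.0383 0.095  0.1032] O home pull [0.0372 0.0842 0.1772] O [0.0371 0.1962 0.2173]
[304.  300.4] [279.9 339. ]
[320.5 300.4] [320.3 339. ]
[337.  300.4] [360.7 338.9]
```

>>> drive_tool:
  rows:
    - [0,0,0,0.01,-0.02,0.01,0]
    - [0,0,0,0.012,-0.02,0.02,0]
    - [0,0,0,0.012,-0.015,0.03,0]
    - [0,0,0,0,0,0.035,0]
    - [0,0,0,0,0,0.035,0]
    - [0,0,0,0,0,0.03,0]
    - [0,0,0,0,0,0.02,0]
    - [0,0,0,0,0,0.004,0]

```text
time: 14.33
tool_pos: [0.4306, 0.1737, 0.028]
tcp_rot: [3.077, 0.63, -0.01]
wrist_force: [-0.9, -0.0, -0.5]
width: 0.002
grip_force: 0.0
```

>>> drive_tool:
  rows:
    - [0,0,0,0,0.003,0,0]
    - [0,0,0,0,0.003,0,0]
    - [0,0,0,0,0.003,0,0]
    - [0,0,0,0,0.003,0,0]
    - [0,0,0,0,0.003,0,0]
    - [0,0,0,0,0.003,0,0]
    - [0,0,0,0,0.003,0,0]
    - [0,0,0,0,0.003,0,0]

```text
time: 15.0
tool_pos: [0.4435, 0.1525, 0.0319]
tcp_rot: [-3.077, -0.629, -0.002]
wrist_force: [1.0, 1.5, 0.7]
width: -0.0
grip_force: 0.9
```

>>> drive_tool:
  rows:
    - [0,0,0,0,0.003,0,0]
    - [0,0,0,0,0.003,0,0]
    - [0,0,0,0,0.003,0,0]
    - [0,0,0,0,0.003,0,0]
    - [0,0,0,0,0.003,0,0]
    - [0,0,0,0,0.003,0,0]
    - [0,0,0,0,0.003,0,0]
    - [0,0,0,0,0.003,0,0]

```text
time: 15.67
tool_pos: [0.4524, 0.1301, 0.0312]
tcp_rot: [-3.078, -0.629, -0.0]
wrist_force: [1.1, 2.1, 1.5]
width: -0.0
grip_force: 0.9
```

```bash
python3 m.py v3
```

```text
[0.522 0.16  0.174]
stand 0.7 [348.7, 140.8, 640.0, 395.9] 487.9 264.2
holder 0.37 [345.1, 178.1, 640.0, 374.3] 474.6 269.4
lift_bar 0.37 [509.8, 203.6, 638.7, 480.0] 588.5 314.7
tray_pull 0.55 [348.0, 180.0, 637.5, 373.5] 474.2 269.5
tall_mug 0.66 [510.9, 204.2, 640.0, 480.0] 588.6 314.8
orange [ 351  244   32  103 2293] [367.9 294.9]
```

Run:
```python
from t import *
b=L('v3');O=np.array([.5367,-.0551]);d=np.array([.393,-.9195])
s=status.read_state()
for u in(351,383):
    x=atz(b,u,295,.052);print(x.round(4),(x[:2]-O)@d)
print('tcp along',(s['tool_pos'][:2]-O)@d,(s['tool_pos'][:2]-O)@[.9195,.393])
```

```text
[0.4699 0.1248 0.052 ] -0.19164194825071645
[0.4749 0.1132 0.052 ] -0.17904293533247068
tcp along -0.20361549078298055 -0.005251163524541025
```

>>> drive_tool:
  rows:
    - [0,0,0,0,0.003,0,0]
    - [0,0,0,0,0.003,0,0]
    - [0,0,0,0,0.003,0,0]
    - [0,0,0,0,0.003,0,0]
    - [0,0,0,0,0.003,0,0]
    - [0,0,0,0,0.003,0,0]
    - [0,0,0,0,0.003,0,0]
    - [0,0,0,0,0.003,0,0]

```text
time: 16.63
tool_pos: [0.4617, 0.1079, 0.0311]
tcp_rot: [-3.078, -0.629, 0.001]
wrist_force: [-0.2, 1.7, -0.8]
width: 0.004
grip_force: 0.8
```

>>> drive_tool:
  rows:
    - [0,0,0,0,0.003,0,0]
    - [0,0,0,0,0.003,0,0]
    - [0,0,0,0,0.003,0,0]
    - [0,0,0,0,0.003,0,0]
    - [0,0,0,0,0.003,0,0]
    - [0,0,0,0,0.003,0,0]
    - [0,0,0,0,0.003,0,0]
    - [0,0,0,0,0.003,0,0]

```text
time: 17.3
tool_pos: [0.4714, 0.0859, 0.0313]
tcp_rot: [-3.078, -0.629, -0.0]
wrist_force: [0.2, 1.8, -1.1]
width: -0.001
grip_force: 0.8
```

>>> drive_tool:
  rows:
    - [0,0,0,0,0.003,0,0]
    - [0,0,0,0,0.003,0,0]
    - [0,0,0,0,0.003,0,0]
    - [0,0,0,0,0.002,0,0]
    - [0,0,0,0,0.002,0,0]
    - [0,0,0,0,0.001,0,0]
    - [0,0,0,0,0,0,0]

```text
time: 17.88
tool_pos: [0.477, 0.073, 0.0315]
tcp_rot: [3.078, 0.629, 0.001]
wrist_force: [0.3, 0.1, -0.0]
width: 0.0
grip_force: 0.1
```

```bash
python3 m.py v4
python3 - <<'E'
from t import *
O=np.array([.5367,-.0551]);d=np.array([.393,-.9195])
s=status.read_state();print('tcp along',(s['tool_pos'][:2]-O)@d,s['wrist_force'],s['wrist_force'][:2]@d)
E
```

```text
[0.546 0.103 0.174]
stand 0.87 [347.3, 141.1, 640.0, 396.8] 491.4 254.6
holder 0.69 [348.0, 181.2, 638.6, 373.2] 472.8 270.6
tray_pull 0.55 [349.2, 180.2, 640.0, 371.2] 472.6 270.7
tall_mug 0.78 [507.6, 199.9, 638.2, 480.0] 588.5 313.6
orange [ 351  243   32  104 2342] [368.  294.3]
tcp along -0.1416025813015309 [ 0.19794893 -0.38760373  0.0811137 ] 0.4341955545580857
```

>>> drive_tool:
  rows:
    - [0,0,0,0,0.001,0,0]
    - [0,0,0,0,0.001,0,0]
    - [0,0,0,0,0.001,0,0]
    - [0,0,0,0,0.001,0,0]
    - [0,0,0,0,0.001,0,0]
    - [0,0,0,0,0.001,0,0]
    - [0,0,0,0,0.001,0,0]

```text
time: 18.77
tool_pos: [0.4795, 0.0668, 0.0313]
tcp_rot: [-3.078, -0.629, -0.0]
wrist_force: [-0.3, 2.1, 0.1]
width: -0.001
grip_force: 0.8
```

>>> drive_tool:
  rows:
    - [0,0,0,0,0.001,0,0]
    - [0,0,0,0,0.0005,0,0]

```text
time: 18.93
tool_pos: [0.4802, 0.0654, 0.0313]
tcp_rot: [3.078, 0.629, 0.0]
wrist_force: [-0.3, 1.3, 0.6]
width: -0.001
grip_force: 0.8
```

>>> drive_tool:
  rows:
    - [0,0,0,0,0.0008,0,0]
    - [0,0,0,0,0.0007,0,0]
    - [0,0,0,0,0,0,0]

```text
time: 19.18
tool_pos: [0.4806, 0.0643, 0.0313]
tcp_rot: [-3.078, -0.629, -0.0]
wrist_force: [-0.6, 3.2, 1.9]
width: -0.005
grip_force: 1.5
```

>>> drive_tool:
  rows:
    - [0,0,0,0,0.0008,0,0]
    - [0,0,0,0,0.0007,0,0]
    - [0,0,0,0,0,0,0]

```text
time: 19.43
tool_pos: [0.4809, 0.0636, 0.0313]
tcp_rot: [-3.077, -0.628, 0.0]
wrist_force: [-1.5, 6.1, 1.7]
width: 0.002
grip_force: 3.3
```

>>> drive_tool:
  rows:
    - [0,0,0,0,0.0008,0,0]
    - [0,0,0,0,0,0,0]
    - [0,0,0,0,0,0,0]

```text
time: 19.68
tool_pos: [0.4811, 0.0632, 0.0313]
tcp_rot: [-3.076, -0.628, 0.001]
wrist_force: [-1.3, 7.6, 2.3]
width: -0.001
grip_force: 4.1
```

Clearly on the stop. Back off and look.

>>> drive_tool:
  rows:
    - [0,0,0,0,-0.002,0,0]
    - [0,0,0,0,-0.005,0,0]
    - [0,0,0,0,-0.015,0,0]
    - [0,0,0,0,-0.03,0,0]
    - [0,0,0,0,-0.03,-0.02,0]
    - [0,0,0,0,0,-0.04,0]
    - [0,0,0,0,0,-0.04,0]
    - [0,0,0,0,0,-0.03,0]

```text
time: 20.35
tool_pos: [0.4495, 0.1378, 0.1639]
tcp_rot: [3.076, 0.632, 0.003]
wrist_force: [1.8, 0.9, 0.8]
width: 0.001
grip_force: 0.0
```

>>> drive_tool:
  rows:
    - [0,0,0,-0.02,0.01,-0.03,0]
    - [0,0,0,-0.02,0,-0.03,0]
    - [0,0,0,0,0,0,0]
    - [0,0,0,0,0,0,0]
    - [0,0,0,0,0,0,0]

```text
time: 20.77
tool_pos: [0.4163, 0.1122, 0.221]
tcp_rot: [3.077, 0.629, 0.001]
wrist_force: [-1.0, -0.8, -0.3]
width: 0.001
grip_force: 0.0
```

```bash
python3 m.py v5
python3 - <<'E'
from t import *
b=L('v5');O=np.array([.5367,-.0551]);d=np.array([.393,-.9195])
T=np.linalg.inv(b['T'])
p=shot('wrist')
h=cv2.cvtColor(p['color'],cv2.COLOR_RGB2HSV)
for n,X in dict(pullhome=[*(O-.112*d),.05],mouthhome=[*O,.114],spout=[*O,.145]).items():print(n,proj(b,X).round(1))
s=status.read_state();print(s['wrist_force'].round(1),s['tool_pos'].round(3))
shot('scene','pics/s5.png')
a=cv2.resize(cv2.imread('pics/v5.png')[0:400,200:640],None,fx=.9,fy=.9)
c=cv2.resize(cv2.imread('pics/s5.png')[150:310,180:340],(360,360))
cv2.imwrite('pics/c9.png',np.hstack([a,c]))
E
```

```text
[0.486 0.142 0.364]
stand 0.63 [401.0, 93.5, 640.0, 250.5] 513.5 158.2
holder 0.83 [617.1, 161.9, 640.0, 251.8] 630.0 206.0
lift_bar 0.67 [615.8, 158.7, 636.0, 248.9] 630.0 206.3
tray_pull 0.95 [403.7, 111.9, 598.3, 219.3] 474.0 160.8
tall_mug 0.89 [482.5, 117.6, 638.5, 262.9] 563.5 174.4
orange [407 146  18  48 554] [417.4 169.1]
pullhome [419.8 166.6]
mouthhome [599.  175.2]
spout [636.8 181.1]
[-0.4  0.  -0.2] [0.416 0.112 0.22 ]
```

View pics/c9.png

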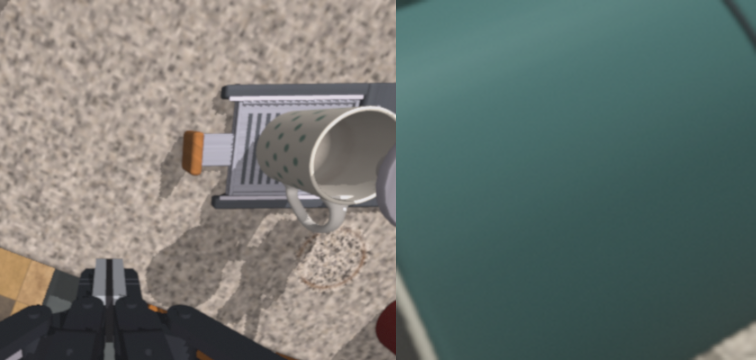

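```bash
python3 -c "
from workcell import workorder
print(workorder.finish_job())"
```

```text
the job is handed in; nothing more can be done
None
```

The job is handed in, though the interface gave no verdict: the holder hangs on the upper rung by its pawl, the tray is fully home against its stop (about 8 N at the end), and in the last picture the mug stands upright with its mouth within a few millimetres of where I expected the spout's axis.

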